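One disinfectant tablet with the dosing spoon

ROBOT

A 6-joint arm with a two-finger parallel gripper is mounted at the origin on a cart in front of the work surface, level with it; the furniture and walls round the work are solid. World frame = base frame: x ahead of the robot, y to its left, z up, the work surface at z = 0. Lengths are in m, angles in degrees, forces in N, time in s.
With the tool pointing down it reaches from about 0.275 to 0.75 m from the base axis. Payload 10.2 kg.
Tool frame: the origin (TCP) lies between the finger pads; the fingertips stand 17 mm ahead of it and the grasp point (between the pads) lies 2 mm behind it (manip.tips_ahead is the distance from the TCP to the fingertips, in m); x points along the fingers, y is the direction in which the jaws open and shut, and the axes are right-handed (so a half turn about x gives the same grasp; the last joint's range is limited). The gripper opens to 88 mm and grips with 3 to 60 N. Pads are 18 mm wide; open, the fingers measure 123 mm over their backs; the gripper's body (75 mm by 187 mm) begins 45 mm behind the grasp point.
Start: joints at [57.674, 17.928, 85.812, -0, 76.261, -12.8], TCP at [0.175, 0.495, 0.256] pointing down, gripper open.
Joint ranges: [-168.41, 168.41], [-55.51, 124.54], [10.69, 146.95], [-70.63, 250.63], [1, 178], [-165.06, 165.06]. Speed limits (degrees/s): [136.94, 136.94, 172.46, 180, 180, 180].

INTERFACE

Orientations are given as a 3x3 rotation matrix whose columns are the frame's x, y, z axes.
In Python, from station import manip, open_jaws, grasp, planner, vision, workorder gives the robot as it stands. Calls block until the motion is done:
- manip.move_pose(position, orientation): joint-space move of the TCP to a pose.
- manip.servo_line(position, orientation=None, v=0.15): straight line of the TCP; orientation=None keeps the orientation; v is the mean speed in m/s.
- manip.movej(angles): joint-space move.
- open_jaws() and grasp(strength=None): open the fingers fully, or close them until they stop; strength is the grip in N (None keeps the last).
- manip.wait(seconds).
- planner.solve_ik(position, orientation): joint angles nearest the present ones, or None.
- vision.capture(name): name is "scene" or "top" or "wrist"; returns the picture (420x560x3 uint8, red, green, blue); there is no depth.
- vision.camera_model(name): a dict with "mtx" (3x3 intrinsics, pixels), "rvec" (rotation vector, rad) and "tvec" (3), from world to camera coordinates, as OpenCV has them. Camera axes: x right, y down, z forward; pixel columns grow to the right and rows downward; lengths in m; the calibration is good to about 2 mm. A picture is of the moment at which its call begins: read the wrist's pose just before it. camera_model takes no time and is no camera call; for the wrist camera it gives the pose at the moment of the call.
A pose or a line that the arm cannot do raises manip.Unreachable and nothing moves.
- workorder.hand_in(): hands the job in, once; it reports no verdict.
Readings, each from a call of its own:
- manip.read_time(): time.
- manip.read_q(): joint angles.
- manip.read_qvel(): joint speeds.
- manip.read_effort(): joint torques, N m.
- manip.read_tool_pos(): TCP position.
- manip.read_tool_rot(): TCP orientation.
- manip.read_wrist_force(): force on the tool from outside, world axes, zero at the start.
- manip.read_wrist_torque(): the same for the moment, N m.
- manip.read_finger_gap(): opening from 0.0 (shut) to 1.0 (fully open).
Only numpy, scipy, OpenCV 4.12 (cv2) and the standard library are available. Lean on these libraries where they do the work, as an engineer would, in place of code of your own. Each camera call takes 0.05 s, during which the arm holds its last target.

TASK

The disinfectant tablets must not be handled: take the dosing spoon from its rest, scoop exactly one tablet out of the steel tray with it and tip the tablet into the steel gallipot, then put the spoon back in its rest as it stood. Do not touch any tablet with the gripper, leave the other three tablets in the tray and the gallipot standing where it is, and do not disturb the other things on the trolley.

Things in the scene. Friction and masses are not known exactly. Their poses are not given: they have to be found in the camera images.
- spoon: Aluminium dosing spoon, 70 g: a pocket for one tablet, open in front, and a steep stiff handle behind. Origin: centre of the pocket's flat underside; x forwards out of the open front, y left, z up; level in its rest. Handle leaves the back at x -18, z 5 mm and rises backwards along (-0.5, 0, 0.866), 30 degrees from z, 124 mm long; the top 56 mm is a grey plastic grip.
- spoon_grip (a point): Middle of the spoon's plastic grip, (-67.5, 0, 89.9) mm in the spoon's frame, 26 mm short of the handle's end. The grip is 14 mm wide (y) by 12 mm deep with flat sides: pinch it across y, fingers pointing down along the handle.
- spoon_lip (a point): Middle of the front edge of the spoon, 24 mm ahead of its origin, 1 mm above the underside. The edge is 38 mm wide and 2 mm high; from it a ramp rises backwards to a sill 3.7 mm above the underside, 10 mm behind the edge.
- spoon_pocket (a point): Centre of the spoon's pocket floor, 2 mm above its underside. Pocket 34 mm wide and 32 mm long inside, walls 12 mm high: straight sides up to x +13 mm, half round at the back (outside 38 mm wide, x -19 mm).
- spoon_rest: Low steel rest, fixed. Base plate 104 x 58 x 6 mm; origin under the pocket's seat at table height, x the way the pocket points. Cheeks 49 mm apart inside, 16 mm high, x -20 to +20 mm; stop bar 13 mm high from x +31 mm; handle leans between two flared wires 26 mm apart inside, 64 mm high, at x -47 mm, cross wire under it 47 mm up. The spoon lifts straight up out of it and goes straight down into it.
- rest_seat (a point): Where the spoon's origin is when it stands in its rest: on the base plate, 6 mm above the trolley top, spoon and rest axes parallel.
- tray: Stainless tray, fixed, 140 (x) x 162 (y) mm outside, upright walls 4 mm thick with a rolled rim 6 mm thick, its top 25 mm above the trolley top. Origin: centre of the underside; x points roughly to the robot's left. The four tablets lie in a row along y in the left half (x > 0); the right half (x < 0) is empty.
- tray_floor (a point): Centre of the tray's inner floor, 4 mm above the trolley top. The left wall's inner face is 66 mm from it along the tray's x (the rim stands out 1.2 mm more). A tablet pushed along +x stops at that wall and then rides up the ramp into the spoon.
- tablet1: White tablet with two strongly domed faces (10 mm flat in the middle), 26 mm across, 18 mm thick, 13 g, smooth and slippery (it slides on a slope of about 20 degrees). Origin: its centre; z is its axis, upright as it lies. All four are alike; any one will do.
- tablet2: White tablet with two strongly domed faces (10 mm flat in the middle), 26 mm across, 18 mm thick, 13 g, smooth and slippery (it slides on a slope of about 20 degrees). Origin: its centre; z is its axis, upright as it lies. All four are alike; any one will do.
- tablet3: White tablet with two strongly domed faces (10 mm flat in the middle), 26 mm across, 18 mm thick, 13 g, smooth and slippery (it slides on a slope of about 20 degrees). Origin: its centre; z is its axis, upright as it lies. All four are alike; any one will do.
- tablet4: White tablet with two strongly domed faces (10 mm flat in the middle), 26 mm across, 18 mm thick, 13 g, smooth and slippery (it slides on a slope of about 20 degrees). Origin: its centre; z is its axis, upright as it lies. All four are alike; any one will do.
- gallipot: Loose round steel gallipot (small open bowl), 160 g, 88 mm across the rim, 45 mm high, about 74 mm wide inside, inner floor 4 mm up. Origin: centre of the underside, z up.
- vial_tall: Bystander: upright medicine vial, 30 mm across, 56 mm high, behind and right of the tray; origin under its centre.
- vial_short: Bystander: upright medicine vial, 27 mm across, 48 mm high, left of the tray; origin under its centre.
- tape_roll: Bystander: roll of plaster tape lying flat, 66 mm across, 13 mm high; origin under its centre.
- penlight: Bystander: white pen light lying near the front edge, 133 mm long, 14 mm thick; origin under its centre, long along its y.
- oximeter: Bystander: finger clip oximeter, 34 x 60 x 34 mm; origin under its centre.
- carton: Bystander: small carton, 36 x 60 x 22 mm; origin under its centre.
- gel_bottle: Bystander: upright gel bottle at the back, 49 mm across, 172 mm high; origin under its centre.

How it is judged:
By the outcome, as a careful person would: the job done as asked, in the order asked, and still so for the second after the job is handed in, with the robot touching nothing.
It also fails if it takes over 54 s, if anything falls off the work surface, if the arm or the gripper's body presses on something with over 40 N, if the wrist force passes 120 N, or if a joint passes its speed limit or range.

## Working session

There is one attempt and no reset: what is moved stays moved. The work goes in short steps, each a Python script; the robot and the scene stay as the last script left them, time stands still between calls to the robot, and variables do not carry over. Pictures are saved under pics/ and viewed, and the job is handed in when it is done.

```bash
ls; mkdir -p pics; python3 - <<'E'
from station import manip, vision
import cv2
print(manip.read_time())
for n in ["scene","top","wrist"]:
    im=vision.capture(n); cv2.imwrite(f"pics/{n}0.png",im[:,:,::-1])
    m=vision.camera_model(n); print(n,m)
print(manip.read_time(), manip.read_finger_gap())
E
```

```text
pics
0.0
scene {'mtx': array([[544.10529803,   0.        , 272.75636466],
       [  0.        , 544.10529803, 208.3711651 ],
       [  0.        ,   0.        ,   1.        ]]), 'rvec': array([ 1.90459287, -0.84149672,  0.54224981]), 'tvec': array([-0.37180197,  0.27141129,  1.07031415])}
top {'mtx': array([[524.5802272 ,   0.        , 278.61057392],
       [  0.        , 524.5802272 , 209.40031582],
       [  0.        ,   0.        ,   1.        ]]), 'rvec': array([ 2.12773213, -2.17012616,  0.09993695]), 'tvec': array([0.02362578, 0.55079298, 1.16256571])}
wrist {'mtx': array([[317.72997214,   0.        , 282.78895203],
       [  0.        , 317.72997214, 207.79725824],
       [  0.        ,   0.        ,   1.        ]]), 'rvec': array([-2.355428  , -1.66426362, -0.25335791]), 'tvec': array([-0.52443193, -0.04120937,  0.38877547])}
0.15 0.9999318353905181
```

View pics/scene0.png

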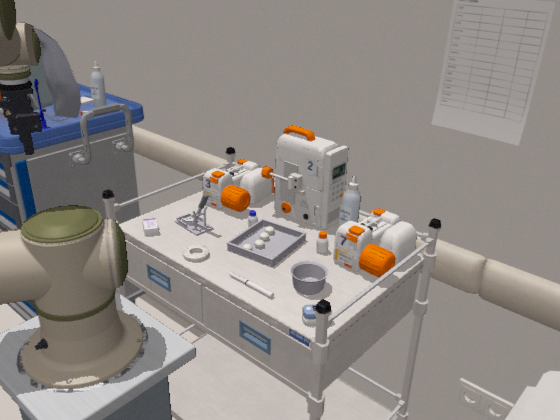

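View pics/top0.png

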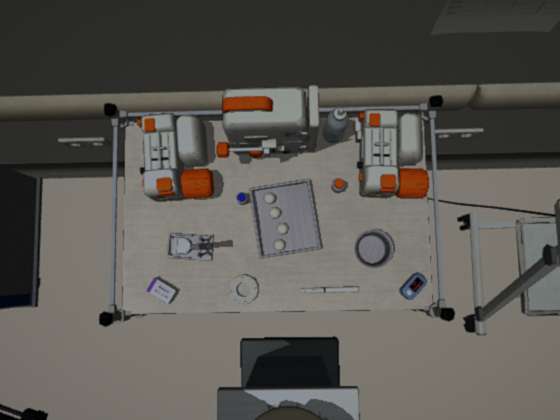

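View pics/wrist0.png

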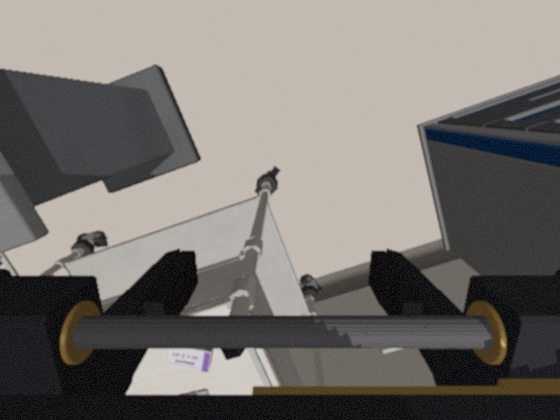

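The scene and top views show the spoon rest at top pixel (190,246) with its pocket pointing left (+y). The tray is at (285,218), the tablets run from (270,198) to (280,245), and the gallipot is at (373,249). The wrist view shows only the cart's left end.

```bash
cat > h.py <<'E'
import numpy as np, cv2
from scipy.spatial.transform import Rotation as Ro
def cam(m):
    R=Ro.from_rotvec(np.ravel(m['rvec'])).as_matrix(); t=np.ravel(m['tvec']); return m['mtx'],R,t
def ray(m,uv,z):
    K,R,t=cam(m); d=R.T@np.linalg.solve(K,[uv[0],uv[1],1]); c=-R.T@t
    return c+d*(z-c[2])/d[2]
def proj(m,p):
    K,R,t=cam(m); q=K@(R@np.asarray(p)+t); return q[:2]/q[2]
E
python3 - <<'E'
from station import manip, vision
from h import *
im=cv2.imread('pics/top0.png')
a=im[140:310,120:440]; cv2.imwrite('pics/topz.png',cv2.resize(a,(800,425),interpolation=cv2.INTER_CUBIC))
m=vision.camera_model('top')
for n,uv,z in [('rest',(190,246),.006),('traytl',(251,188),.025),('traytr',(308,180),.025),('traybl',(260,257),.025),('traybr',(320,249),.025),('pot',(373,249),.045),('t1',(270,198),.013),('t4',(280,245),.013),('vs',(242,198),.048),('vt',(339,184),.056)]:
    print(n,ray(m,uv,z).round(3))
w=vision.camera_model('wrist');K,R,t=cam(w)
T=manip.read_tool_rot();p=manip.read_tool_pos();print(np.array(T).round(3),p)
print('cam axes in tool',(np.array(T).T@R.T).round(3),(np.array(T).T@(-R.T@t-p)).round(4))
K,R,t=cam(m);print('topcam',-R.T@t)
E
```

```text
rest [0.473 0.221 0.006]
traytl [0.603 0.076 0.025]
traytr [ 0.619 -0.056  0.025]
traybl [0.444 0.057 0.025]
traybr [ 0.46  -0.079  0.025]
pot [ 0.457 -0.196  0.045]
t1 [0.581 0.033 0.013]
t4 [0.471 0.012 0.013]
vs [0.577 0.095 0.048]
vt [ 0.603 -0.124  0.056]
[[-0.001  0.334  0.942]
 [-0.001  0.942 -0.334]
 [-1.    -0.001 -0.   ]] [0.17539683 0.49465956 0.25530679]
cam axes in tool [[-0.001 -0.298  0.955]
 [ 1.    -0.     0.001]
 [-0.     0.955  0.298]] [-0.1281 -0.0006 -0.0765]
topcam [ 0.41051656 -0.01544325  1.21931446]
```

View pics/topz.png

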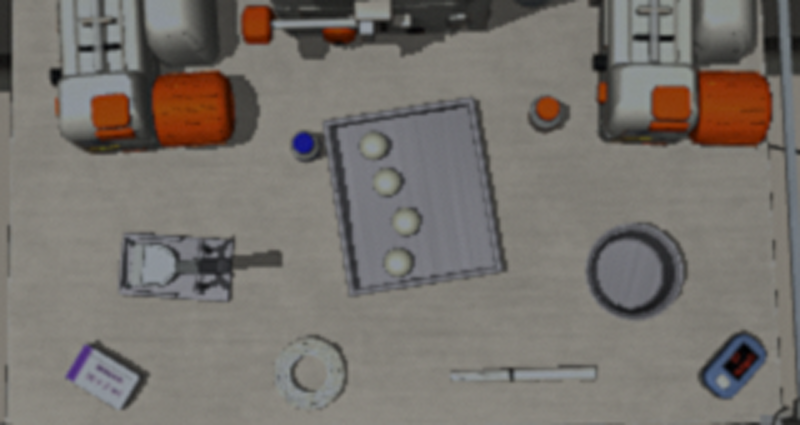

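```bash
cat >> h.py <<'E'
def tri(m1,u1,m2,u2):
    P=[]
    for m in (m1,m2):
        K,R,t=cam(m);P.append(K@np.c_[R,t])
    X=cv2.triangulatePoints(P[0],P[1],np.array(u1,float).reshape(2,1),np.array(u2,float).reshape(2,1)).ravel();return X[:3]/X[3]
def spoonR(yaw,pitch=0):
    "yaw of spoon x in world, pitch>0 = lip up (deg)"
    return Ro.from_euler('ZY',[yaw,-pitch],degrees=True).as_matrix()
c,s=.5,.75**.5
TS=np.array([[c,0,-s],[0,-1,0],[-s,0,-c]])  # tool axes in spoon frame (columns)
GRIP=np.array([-.0675,0,.0899])
def tool_for(p_s,R_s,grip=GRIP):
    "TCP pose so that grasp point (2mm behind TCP) is at grip"
    Rt=R_s@TS; return np.asarray(p_s)+R_s@grip+.002*Rt[:,0], Rt
E
python3 - <<'E'
from station import manip, vision, planner
from h import *
im=cv2.imread('pics/scene0.png')
cv2.imwrite('pics/scenez.png',cv2.resize(im[130:330,130:430],(800,533),interpolation=cv2.INTER_CUBIC))
t=vision.camera_model('top');sc=vision.camera_model('scene')
print('knob',tri(t,(197,184),sc,(235,199)))
print('knobR',tri(t,(412,183),sc,(377,260)))
for z in(0,.05,.1):print(ray(t,(197,199),z),ray(t,(213,184),z))
R=spoonR(87); p=np.array([.473,.225,.006])
print(np.linalg.det(TS))
for k in (0,.03,.08):
    P,T=tool_for(p,R); P=P-k*T[:,0]; print(P.round(3),planner.solve_ik(P,T))
for nm,pp,pi in [('pot',[.457,-.22,.06],-55),('scoop',[.48,.02,.0045],0),('scoopup',[.48,.02,.05],15)]:
    P,T=tool_for(pp,spoonR(90 if nm=='pot' else 97,pi)); print(nm,P.round(3),planner.solve_ik(P,T))
E
```

```text
knob [0.61314143 0.19704228 0.04211759]
knobR [ 0.60294369 -0.28880613  0.04848276]
[0.58378921 0.20541005 0.        ] [0.61873763 0.1674556  0.        ]
[0.57668388 0.19635359 0.05      ] [0.61019919 0.15995553 0.05      ]
[0.56957855 0.18729714 0.1       ] [0.60166074 0.15245546 0.1       ]
0.9999999999999999
[0.47  0.159 0.094] [ -9.12923357  25.68081513 108.00032083  36.85663861  55.97826877
 -29.82302223]
[0.469 0.144 0.12 ] [-11.02574603  22.7662982  107.34257042  34.99052338  59.69927864
 -28.6983323 ]
[0.467 0.119 0.163] [-14.18134719  18.40283309 105.55072079  32.4136236   66.21737852
 -27.21964239]
pot [ 0.457 -0.186  0.165] [-25.41077873  17.91111062 104.25643235 -29.64891057  50.50393324
  -7.76065016]
scoop [ 0.488 -0.046  0.093] [-30.4765261   31.78234834  97.48318621  24.69164574  71.78470022
 -49.6963879 ]
scoopup [ 0.491 -0.066  0.118] [-36.10943461  35.96049684  92.01824682  31.13015124  86.89138931
 -54.80915258]
```

View pics/scenez.png

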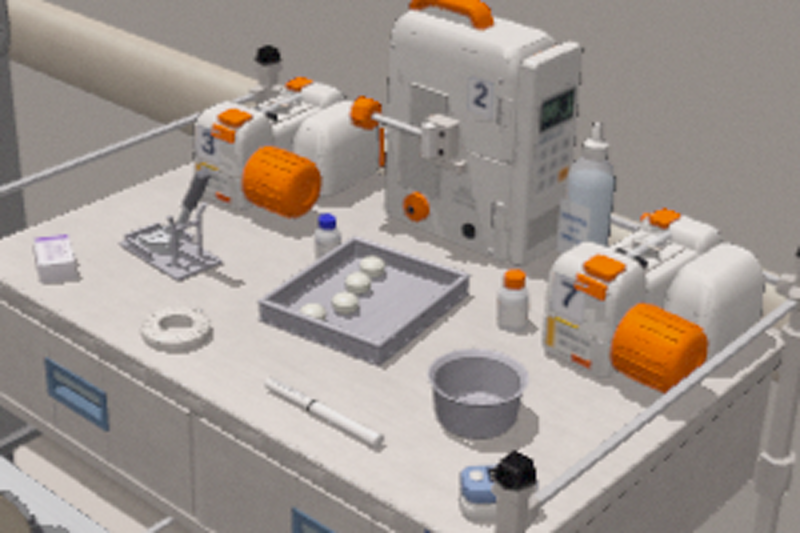

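The scene crop shows the low pumps well behind the spoon and tray, so both approaches are clear. I'm moving to the pre-grasp view.

```bash
python3 - <<'E'
from station import manip, vision, planner
from h import *
R=spoonR(87); p=np.array([.473,.225,.006])
P,T=tool_for(p,R); P=P-.10*T[:,0]
manip.move_pose(P,T)
m=vision.camera_model('wrist');im=vision.capture('wrist');cv2.imwrite('pics/w1.png',im[:,:,::-1])
np.savez('w1.npz',**m)
print(manip.read_time(),manip.read_tool_pos()-P,manip.read_wrist_force())
E
```

```text
1.9833 [-0.00012337  0.00074674  0.00013467] [-0.30892868  0.05891412  0.1024015 ]
```

View pics/w1.png

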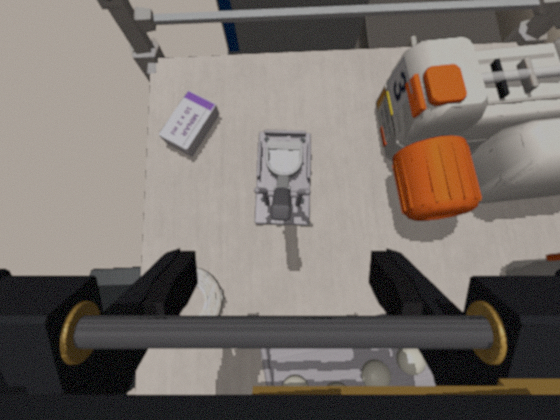

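The wrist view shows the rest between columns 254–312 and rows 129–224, with the spoon pocket at (284,163) and the grip end at (281,204). I'll zoom in.

```bash
python3 - <<'E'
from h import *
im=cv2.imread('pics/w1.png')
a=im[120:235,235:335]
a=cv2.convertScaleAbs(a,alpha=1.3)
cv2.imwrite('pics/w1z.png',cv2.resize(a,None,fx=5.2,fy=5.2,interpolation=cv2.INTER_CUBIC))
E
```

```text
(no output)
```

View pics/w1z.png

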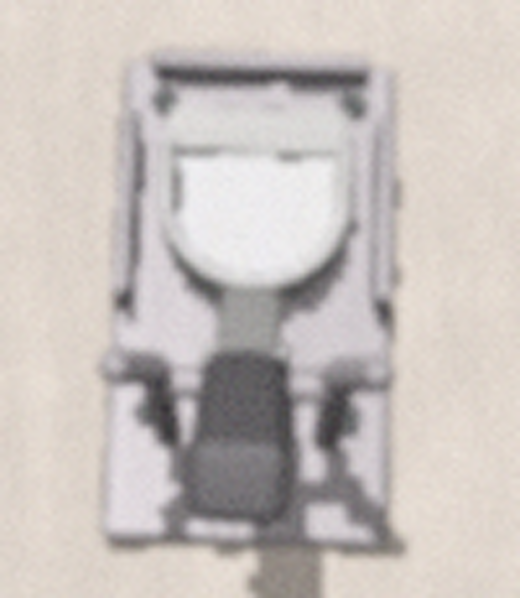

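```bash
python3 - <<'E'
from h import *
m=dict(np.load('w1.npz'))
px=lambda x,y:((x+.5)/5.2-.5+235,(y+.5)/5.2-.5+120)
pts={'sillmid':((258.5,155),.0097,14),'backbase L':((108,538),.006,None),'backbase R':((388,543),.006,None),'gripend':((238,480),.1184,-80),
'sill L':((172,155),.0097,14),'sill R':((345,155),.0097,14),'back outer':((258,290),.018,-19),'lip L':((165,100),.008,24),'lip R':((360,105),.008,24),'base FL':((128,60),.006,0),'base FR':((393,68),.006,0),
'wireL':((118,363),.07,-47),'wireR':((372,368),.07,-47),'gripL':((192,470),.118,-80),'gripR':((290,475),.118,-80)}
for k,(q,z,xs) in pts.items():
    print(k,ray(m,px(*q),z).round(4))
E
```

```text
sillmid [0.4761 0.2477 0.0097]
backbase L [0.4421 0.1693 0.006 ]
backbase R [0.4976 0.1655 0.006 ]
gripend [0.468  0.1559 0.1184]
sill L [0.4581 0.2486 0.0097]
sill R [0.494  0.2468 0.0097]
back outer [0.4743 0.2155 0.018 ]
lip L [0.4571 0.2617 0.008 ]
lip R [0.498  0.2586 0.008 ]
base FL [0.4496 0.2722 0.006 ]
base FR [0.5058 0.2676 0.006 ]
wireL [0.4495 0.1867 0.07  ]
wireR [0.491  0.1838 0.07  ]
gripL [0.462  0.1576 0.118 ]
gripR [0.4748 0.1563 0.118 ]
```

Estimates from independent features agree: the spoon origin is at (0.475, 0.2345) with a yaw of about 85.6°. I'll approach and check before closing.

```bash
cat >> h.py <<'E'
YAW0=85.6; P0=np.array([.475,.2345,.006])
E
python3 - <<'E'
from station import manip, vision, planner
from h import *
P,T=tool_for(P0,spoonR(YAW0))
manip.move_pose(P-.09*T[:,0],T)
manip.servo_line(P-.03*T[:,0],T,v=.12)
manip.wait(.15)
print(manip.read_tool_pos()-(P-.03*T[:,0]))
m=vision.camera_model('wrist');im=vision.capture('wrist');cv2.imwrite('pics/w2.png',im[:,:,::-1])
np.savez('w2.npz',**m)
R=spoonR(YAW0)
for q in ([-.08,0,.1124],[.014,0,.0037],[-.019,0,.012],[.024,0,.002]): print(q,proj(m,P0+R@np.array(q)).round(1))
print(manip.read_time(),manip.read_wrist_force())
cv2.imwrite('pics/w2z.png',cv2.resize(im[60:320,150:410,::-1],None,fx=2.3,fy=2.3,interpolation=cv2.INTER_CUBIC))
E
```

```text
[ 0.00042256 -0.00038027  0.00066842]
[-0.08, 0, 0.1124] [281.  278.9]
[0.014, 0, 0.0037] [281.5 167.9]
[-0.019, 0, 0.012] [281.4 202.7]
[0.024, 0, 0.002] [281.5 157.7]
3.0833 [ 0.36367512 -0.10829306  0.09205494]
```

View pics/w2z.png

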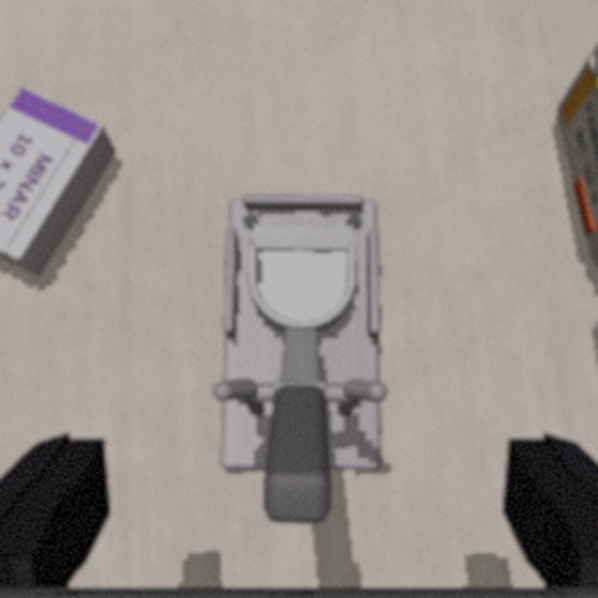

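The view matches the prediction within about 1 px, apart from a 0.9° yaw correction. The sill is at (282,167) and the handle end at (280,277), centred between the fingers. Grasping next.

```bash
cat >> h.py <<'E'
YAW0=84.7; P0=np.array([.4755,.2345,.006])
E
python3 - <<'E'
from station import manip, vision, planner, grasp
from h import *
P,T=tool_for(P0,spoonR(YAW0))
manip.servo_line(P,T,v=.08)
manip.wait(.2)
print('err',manip.read_tool_pos()-P, manip.read_wrist_force())
grasp(45)
manip.wait(.2)
tp=manip.read_tool_pos();tr=manip.read_tool_rot()
print('err',tp-P,'roterr',Ro.from_matrix(T.T@tr).as_rotvec(degrees=True), manip.read_wrist_force(),'gap',manip.read_finger_gap()*88)
np.savez('grasp.npz',p=tp,R=tr,q=manip.read_q())
# lift straight up
manip.servo_line(P+[0,0,.09],T,v=.12)
manip.wait(.1)
print(manip.read_time(),manip.read_wrist_force(),manip.read_finger_gap()*88)
m=vision.camera_model('wrist');im=vision.capture('wrist');cv2.imwrite('pics/w3.png',im[:,:,::-1])
np.savez('w3.npz',**m)
im=vision.capture('scene');cv2.imwrite('pics/s3.png',cv2.resize(im[130:330,130:430,::-1],(800,533),interpolation=cv2.INTER_CUBIC))
E
```

```text
err [ 0.00025188 -0.00019557  0.00036579] [-0.27726647 -0.29249963  0.63377907]
err [-2.23701699e-05  3.29380044e-05 -5.67925604e-06] roterr [ 0.00286132  0.00343872 -0.00384815] [-0.2534927  -0.70296548 -0.29494847] gap 13.772376154636756
6.125 [-0.22734153 -1.24774579 -1.2334704 ] 13.498979873644709
```

View pics/w3.png

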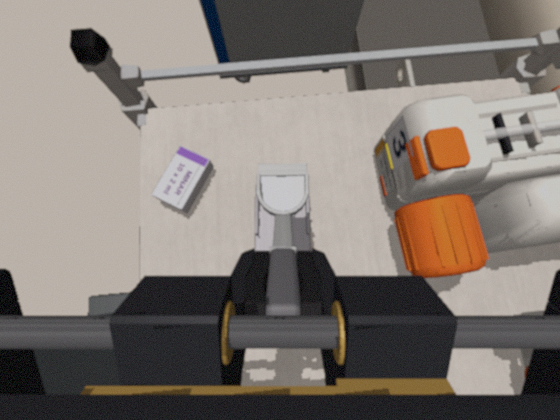

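View pics/s3.png

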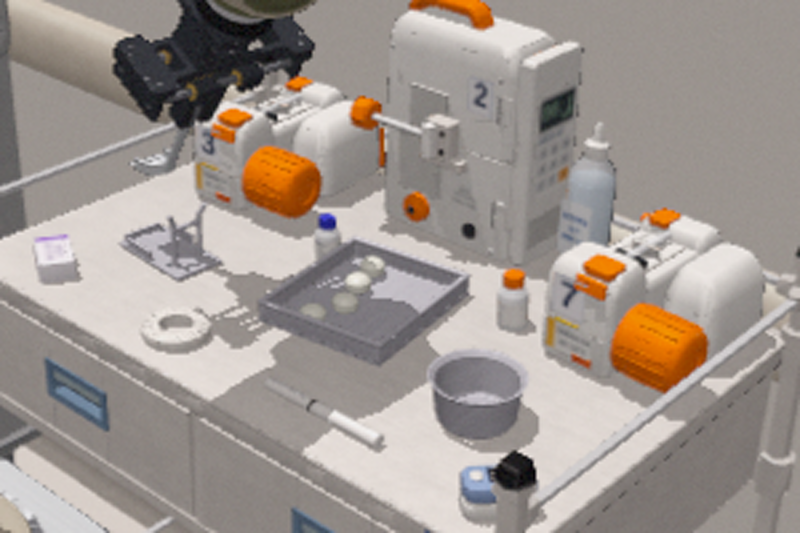

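The spoon is held (gap 13.5 mm), lifted cleanly with the pocket at wrist px (283,190), and the rest is undisturbed. I'm moving over the empty half of the tray to look.

```bash
python3 - <<'E'
from station import manip, vision, planner, grasp
from h import *
P,T=tool_for([.5,-.045,.065],spoonR(96.7))
manip.move_pose(P,T); manip.wait(.2)
m=vision.camera_model('wrist');im=vision.capture('wrist');cv2.imwrite('pics/w4.png',im[:,:,::-1])
np.savez('w4.npz',**m)
print(manip.read_time(),manip.read_tool_pos()-P,manip.read_finger_gap()*88)
cv2.imwrite('pics/w4z.png',cv2.resize(im[40:300,120:440,::-1],None,fx=2.3,fy=2.3,interpolation=cv2.INTER_CUBIC))
E
```

```text
7.5667 [9.17455365e-05 8.64462470e-04 2.62674333e-04] 13.527181657715138
```

View pics/w4z.png

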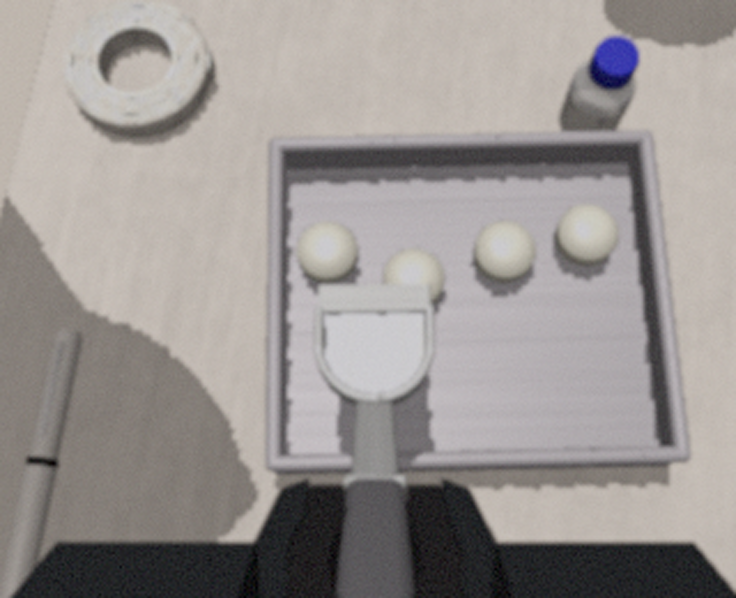

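```bash
python3 - <<'E'
from h import *
from station import vision
m=dict(np.load('w4.npz')); t=vision.camera_model('top')
px=lambda x,y:((x+.5)/2.3-.5+120,(y+.5)/2.3-.5+40)
C={k:ray(m,px(*q),.024)[:2] for k,q in dict(TL=(271,140),TR=(652,132),BL=(268,472),BR=(688,458)).items()}
for k in C:print(k,C[k].round(4))
c=sum(C.values())/4
xd=(C['TL']+C['TR']-C['BL']-C['BR'])/2; print('lenx',np.linalg.norm(xd),'yaw',np.degrees(np.arctan2(xd[1],xd[0])))
yd=(C['TL']+C['BL']-C['TR']-C['BR'])/2; print('leny',np.linalg.norm(yd),'yaw(x)',np.degrees(np.arctan2(yd[1],yd[0]))-90)
yaw=np.mean([np.degrees(np.arctan2(xd[1],xd[0])),(np.degrees(np.arctan2(yd[1],yd[0]))-90)%360])
yaw=(yaw);print('c',c,yaw)
R=Ro.from_euler('z',yaw,degrees=True).as_matrix()[:2,:2]
for q in [(328,251),(414.5,279),(504,250),(587,234)]:
    w=ray(m,px(*q),.013)[:2];print(w.round(4),'tray',(R.T@(w-c)*1000).round(1))
im=cv2.imread('pics/w4.png');hsv=cv2.cvtColor(im,cv2.COLOR_BGR2HSV)
for name,imn,mm in(('w4','pics/w4.png',m),('top','pics/top0.png',t)):
    im=cv2.imread(imn).astype(int)
    mask=((im[:,:,2]-im[:,:,0]>8)&(im[:,:,2]>130)).astype('uint8')
    cs,_=cv2.findContours(mask,cv2.RETR_EXTERNAL,cv2.CHAIN_APPROX_NONE)
    for k in cs:
        if 30<cv2.contourArea(k)<800:
            (u,v),r=cv2.minEnclosingCircle(k)
            w=ray(mm,(u,v),.013)[:2]
            if abs(w[0]-.53)<.08 and abs(w[1])<.08: print(name,round(u,1),round(v,1),round(r,1),w.round(4),'tray',(R.T@(w-c)*1000).round(1))
rs=[proj(m,p) for p in[]]
# spoon predicted
from h import spoonR
E
python3 - <<'E'
from station import manip
from h import *
m=dict(np.load('w4.npz'))
tp=np.array(manip.read_tool_pos());tr=np.array(manip.read_tool_rot())
Rs=tr@TS.T; ps=tp-.002*tr[:,0]-Rs@GRIP; print(ps,Ro.from_matrix(Rs).as_euler('ZYX',degrees=True))
for q in([.014,.017,.0037],[.014,-.017,.0037],[-.019,0,.012],[.024,.019,.002],[.024,-.019,.002]):
    u=proj(m,ps+Rs@np.array(q)); print(q,((u-[120,40])*2.3).round(0))
E
```

```text
TL [0.4443 0.0551]
TR [0.6044 0.0782]
BL [ 0.4642 -0.0839]
BR [ 0.623  -0.0595]
lenx 0.13965157204768003 yaw 97.91301202345947
leny 0.1611933941553888 yaw(x) -261.54326256943847
c [ 0.533981   -0.00252175] 98.18487472701051
[0.4736 0.0128] tray [23.7 57.5]
[0.5114 0.0046] tray [10.3 21.3]
[0.5478 0.0221] tray [ 22.4 -17.1]
[0.5824 0.0336] tray [ 28.9 -53. ]
w4 299.5 160.0 13.1 [0.5109 0.0056] tray [11.3 21.7]
w4 339.0 148.3 13.1 [0.5479 0.0223] tray [ 22.5 -17.3]
w4 261.5 148.5 13.0 [0.4728 0.013 ] tray [24.1 58.3]
w4 374.9 141.3 13.3 [0.5824 0.0338] tray [ 29. -53.]
[ 0.50003709 -0.04416113  0.06524834] [ 9.67706656e+01  1.23586148e-02 -1.60677609e-02]
[0.014, 0.017, 0.0037] [323. 310.]
[0.014, -0.017, 0.0037] [424. 311.]
[-0.019, 0, 0.012] [373. 402.]
[0.024, 0.019, 0.002] [318. 284.]
[0.024, -0.019, 0.002] [429. 284.]
```

Calibrated results: tray centre is (0.534, −0.0025) with yaw 98.2°. The tablets are at tray (24,58), (11,21.5), (22.5,−17) and (29,−53) mm. The spoon's predicted pixels match the picture within 2 px. I'll take the third tablet, which has about 5 mm clearance on each side.

```bash
cat >> h.py <<'E'
TC=np.array([.534,-.0025]); TY=98.2; RT=Ro.from_euler('z',TY,degrees=True).as_matrix()
def tr(x,y,z): return np.r_[TC,0]+RT@np.array([x,y,z])
E
python3 - <<'E'
from station import manip, vision, planner, grasp
from h import *
def go(x,y,z,pitch=0,v=.1,mv=False):
    P,T=tool_for(tr(x,y,z),spoonR(TY,pitch))
    (manip.move_pose(P,T) if mv else manip.servo_line(P,T,v=v)); return P
yy=-.0166
go(-.030,yy,.05,v=.1)
P=go(-.030,yy,.0048,v=.08); manip.wait(.15)
print('err',(manip.read_tool_pos()-P)*1000,manip.read_wrist_force())
P=go(.006,yy,.0048,v=.05);manip.wait(.1)
print('err',(manip.read_tool_pos()-P)*1000,manip.read_wrist_force())
P=go(.021,yy,.0048,v=.05);manip.wait(.1)
print('err',(manip.read_tool_pos()-P)*1000,manip.read_wrist_force(),manip.read_finger_gap()*88)
m=vision.camera_model('wrist');im=vision.capture('wrist');cv2.imwrite('pics/w5.png',im[:,:,::-1])
np.savez('w5.npz',**m);print(manip.read_time())
cv2.imwrite('pics/w5z.png',cv2.resize(im[40:300,120:440,::-1],None,fx=2.3,fy=2.3,interpolation=cv2.INTER_CUBIC))
E
```

```text
err [ 0.0221621   0.04057897 -0.17125462] [ 0.37101704  0.02037091 -0.68477282]
err [ 0.05767931 -0.2824937  -0.0060725 ] [-0.53531041 -0.62510775 -0.62558216]
err [ 0.03946834 -0.03734215  0.0233286 ] [ 0.99542838 -1.00398072 -1.65491522] 13.610926060673865
10.75
```

View pics/w5z.png

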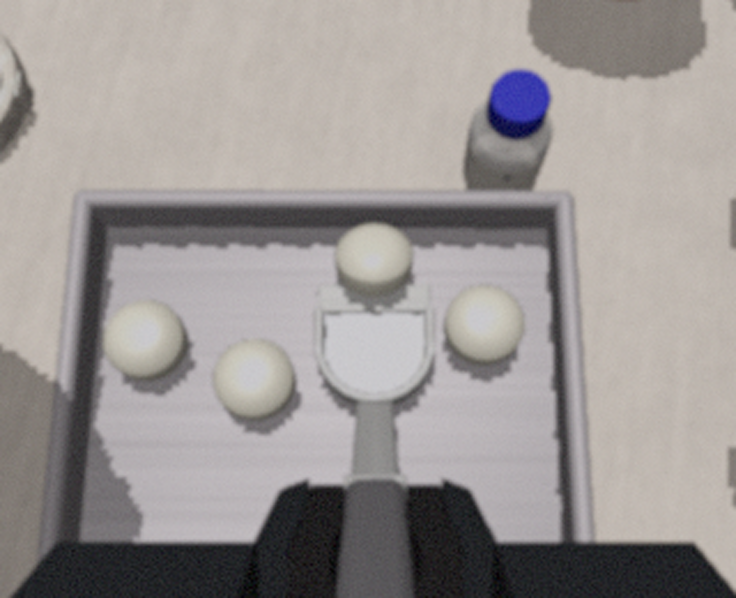

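The tablet is centred ahead of the lip at (374,258), near the wall, and the other three are untouched. Next I'll wedge it up with force monitoring.

```bash
python3 - <<'E'
from station import manip, vision, planner, grasp
from h import *
yy=-.0166
X=RT[:,0]
for x in (.025,.028,.031,.034,.036,.038,.0395):
    P,T=tool_for(tr(x,yy,.0046),spoonR(TY)); manip.servo_line(P,T,v=.04)
    f=np.array(manip.read_wrist_force()); e=(manip.read_tool_pos()-P)*1000
    print(x,'Fx',round(float(f@X),2),'Fz',round(float(f[2]),2),'err',(RT.T@e).round(2))
    if abs(f@X)>25: print('stop');break
manip.wait(.1)
m=vision.camera_model('wrist');im=vision.capture('wrist');cv2.imwrite('pics/w6.png',im[:,:,::-1])
np.savez('w6.npz',**m);print(manip.read_time(),manip.read_finger_gap()*88)
cv2.imwrite('pics/w6z.png',cv2.resize(im[40:300,120:440,::-1],None,fx=2.3,fy=2.3,interpolation=cv2.INTER_CUBIC))
E
```

```text
0.025 Fx 0.42 Fz -0.34 err [ 0.23  0.05 -0.04]
0.028 Fx 0.89 Fz -1.31 err [0.15 0.   0.01]
0.031 Fx 0.32 Fz -1.35 err [0.2  0.01 0.  ]
0.034 Fx 0.05 Fz -0.36 err [0.18 0.01 0.02]
0.036 Fx 0.67 Fz -1.27 err [0.09 0.   0.02]
0.038 Fx 0.98 Fz -0.47 err [ 0.1  -0.    0.01]
0.0395 Fx 0.42 Fz -0.86 err [0.09 0.02 0.01]
12.65 13.626081537609279
```

View pics/w6z.png

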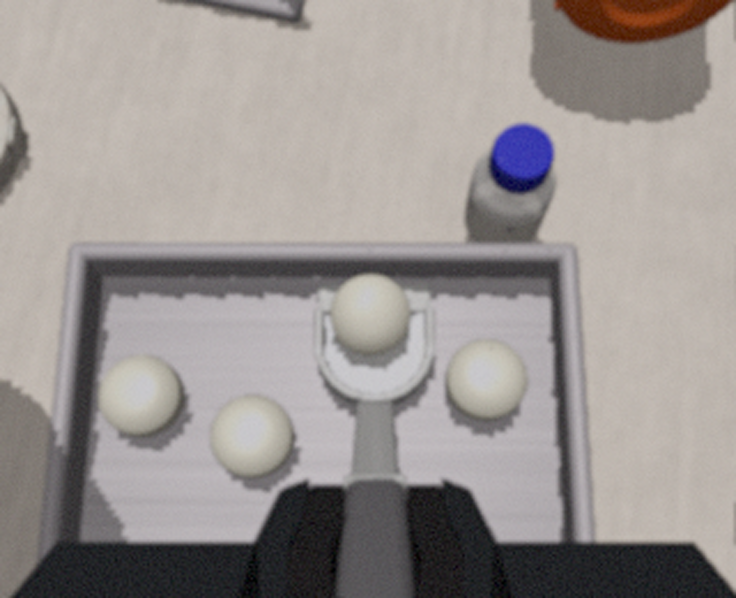

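The tablet is centred on the ramp and sill at (371,314). I'll advance 1–2 mm more, then tilt the lip up so it slides into the pocket.

```bash
python3 - <<'E'
from station import manip, vision, planner, grasp
from h import *
yy=-.0166
X=RT[:,0]
def log(P,n):
    f=np.array(manip.read_wrist_force()); e=(manip.read_tool_pos()-P)*1000
    print(n,'Fx',round(float(f@X),2),'Fz',round(float(f[2]),2),'err',(RT.T@e).round(2)); return f@X
xx=.0395
for x in (.0405,.0415):
    P,T=tool_for(tr(x,yy,.0046),spoonR(TY)); manip.servo_line(P,T,v=.03); xx=x
    if abs(log(P,x))>10: break
piv=np.array([-.019,0,0])
base=tr(xx,yy,.005)+RT@piv
for a in (5,10,15,18):
    Rs=spoonR(TY,a); P,T=tool_for(base-Rs@piv,Rs); manip.servo_line(P,T,v=.05); log(P,a)
manip.wait(.3)
m=vision.camera_model('wrist');im=vision.capture('wrist');cv2.imwrite('pics/w7.png',im[:,:,::-1])
np.savez('w7.npz',**m);print(manip.read_time(),manip.read_finger_gap()*88)
cv2.imwrite('pics/w7z.png',cv2.resize(im[40:300,120:440,::-1],None,fx=2.3,fy=2.3,interpolation=cv2.INTER_CUBIC))
E
```

```text
0.0405 Fx -0.6 Fz -0.78 err [0.06 0.02 0.  ]
0.0415 Fx -0.53 Fz -1.09 err [0.07 0.01 0.  ]
5 Fx 0.83 Fz -1.27 err [-0.32  0.14 -0.4 ]
10 Fx 0.09 Fz -0.22 err [ 0.16  0.02 -0.09]
15 Fx 0.62 Fz -0.9 err [ 0.25 -0.03 -0.01]
18 Fx 0.29 Fz -1.47 err [ 0.22  0.02 -0.03]
14.725 13.688194074402347
```

View pics/w7z.png

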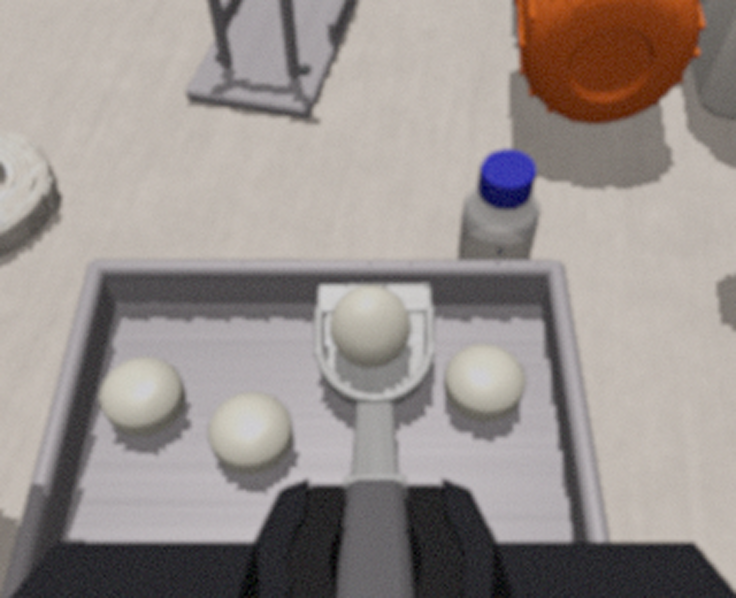

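```bash
python3 - <<'E'
from station import manip
from h import *
m=dict(np.load('w7.npz'))
tp=np.array(manip.read_tool_pos());tr_=np.array(manip.read_tool_rot())
Rs=tr_@TS.T; ps=tp-.002*tr_[:,0]-Rs@GRIP
for x in(-.004,0,.004,.008,.012):
  for z in (.011,.014): print(x,z,((proj(m,ps+Rs@np.array([x,0,z]))-[120,40])*2.3).round(0))
print(((proj(m,ps+Rs@np.array([.014,0,.0037]))-[120,40])*2.3).round(0))
E
```

```text
-0.004 0.011 [373. 356.]
-0.004 0.014 [373. 353.]
0 0.011 [373. 344.]
0 0.014 [373. 341.]
0.004 0.011 [373. 332.]
0.004 0.014 [373. 329.]
0.008 0.011 [373. 320.]
0.008 0.014 [373. 317.]
0.012 0.011 [373. 308.]
0.012 0.014 [373. 305.]
[373. 310.]
```

The tablet sits behind the sill (centre about x +5 mm) but 18° was not enough to slide it back. I'll lift, then tilt a little more.

```bash
python3 - <<'E'
from station import manip, vision, planner, grasp
from h import *
yy=-.0166
def go(x,z,a,v):
    Rs=spoonR(TY,a); P,T=tool_for(tr(x,yy,z),Rs); manip.servo_line(P,T,v=v); return P
go(.034,.014,18,.05)
go(.020,.070,18,.08)
P=go(.020,.070,26,.08); manip.wait(.3)
m=vision.camera_model('wrist');im=vision.capture('wrist');cv2.imwrite('pics/w8.png',im[:,:,::-1])
np.savez('w8.npz',**m);print(manip.read_time(),manip.read_finger_gap()*88,manip.read_wrist_force())
cv2.imwrite('pics/w8z.png',cv2.resize(im[40:300,120:440,::-1],None,fx=2.3,fy=2.3,interpolation=cv2.INTER_CUBIC))
E
```

```text
16.5833 13.463490130989461 [-0.67053838  0.6467181  -0.99570672]
```

View pics/w8z.png

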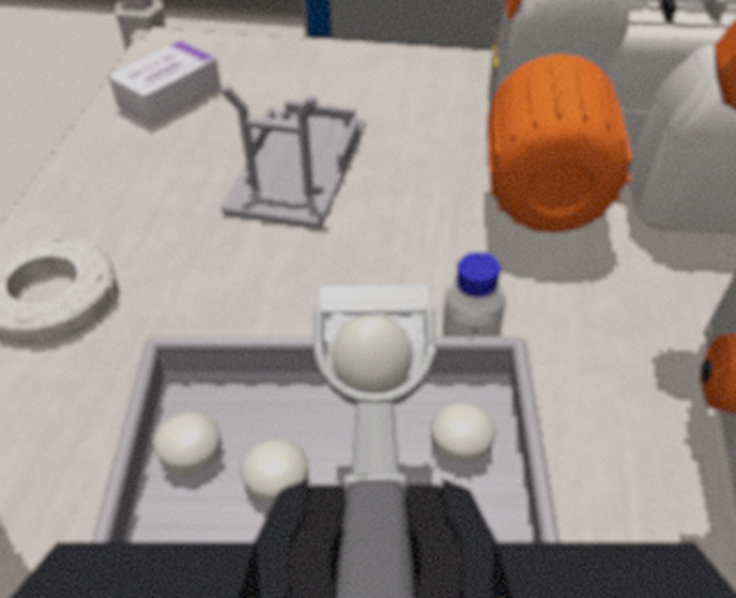

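The tablet is fully seated in the pocket at (372,355), and the other three remain in the tray. Now I'll locate the gallipot and check the clearance to the right-hand rail.

```bash
python3 - <<'E'
from station import vision, planner, manip
from h import *
t=vision.camera_model('top');sc=vision.camera_model('scene')
print('post near',tri(t,(441,312),sc,(323,306)),'post far',tri(t,(433,105),sc,(435,226)))
im=cv2.imread('pics/top0.png')
cv2.imwrite('pics/potz.png',cv2.resize(im[215:285,335:410],None,fx=7,fy=7,interpolation=cv2.INTER_CUBIC))
im=cv2.imread('pics/scene0.png')
cv2.imwrite('pics/potz2.png',cv2.resize(im[250:305,275:345],None,fx=7,fy=7,interpolation=cv2.INTER_CUBIC))
q=np.array(manip.read_q());print(q)
for pp,pi in [([.457,-.24,.13],15),([.457,-.24,.13],0),([.457,-.23,.06],-55)]:
    P,T=tool_for(pp,spoonR(92,pi)); print(P.round(3),planner.solve_ik(P,T))
E
```

```text
post near [ 0.32358234 -0.33078367  0.08919515] post far [ 0.77306963 -0.33868476  0.08943013]
[-34.72864221  47.42476732  75.40959508  37.98979397  99.8097811
 -51.41437632]
[ 0.46  -0.327  0.198] [-56.36781557  43.15784728  64.89461039  23.35431572 110.68885378
 -57.79030135]
[ 0.459 -0.306  0.218] [-53.01060385  33.8674544   72.21984289  16.8673059   98.83625984
 -56.11086779]
[ 0.456 -0.196  0.165] [-26.82255763  17.63077452 104.65580949 -29.39108369  48.97786409
 -10.97480275]
```

View pics/potz.png

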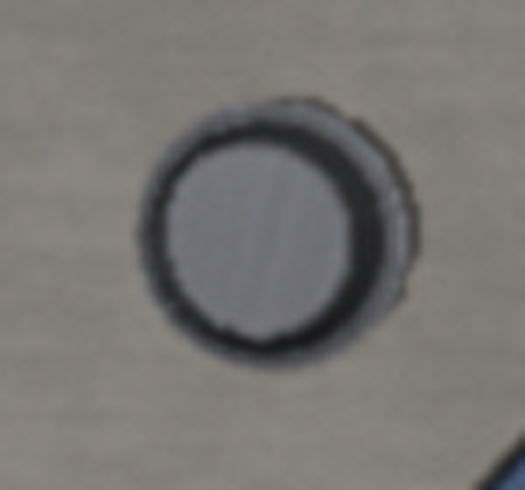

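View pics/potz2.png

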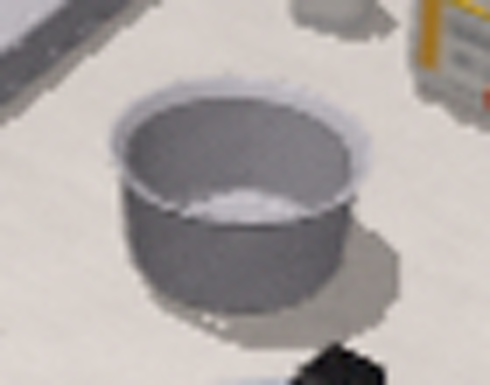

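```bash
python3 - <<'E'
from station import vision
from h import *
t=vision.camera_model('top');sc=vision.camera_model('scene')
a=(374.2,248.2);b=(309.4,271.2)
print(tri(t,a,sc,b),ray(t,a,.045),ray(sc,b,.045))
print('reft tray tl', ray(t,(120+333/2.5,140+123/2.5),.025))
E
```

```text
[ 0.45881194 -0.199188    0.04568403] [ 0.45826126 -0.19865256  0.045     ] [ 0.46032631 -0.19904706  0.045     ]
reft tray tl [0.60022141 0.07070569 0.025     ]
```

The gallipot is at (0.459, −0.199), with both views agreeing to 2 mm. Carrying the tablet there now.

```bash
cat >> h.py <<'E'
POT=np.array([.459,-.199])
LIP=np.array([.024,0,.001])
def lip_pose(L,yaw,a):
    Rs=spoonR(yaw,a); return tool_for(np.asarray(L)-Rs@LIP,Rs)
def potL(off,z,yaw=93):
    d=spoonR(yaw)[:2,0]; return np.r_[POT+off*d,z]
E
python3 - <<'E'
from station import manip, vision, planner, grasp
from h import *
P,T=lip_pose(tr(.04,-.0166,.15),97,20); manip.servo_line(P,T,v=.15)
P,T=lip_pose(potL(-.012,.13),93,18); manip.servo_line(P,T,v=.16)
manip.wait(.2)
print('err',(manip.read_tool_pos()-P)*1000,manip.read_time(),manip.read_wrist_force())
m=vision.camera_model('wrist');im=vision.capture('wrist')
cv2.imwrite('pics/w9z.png',cv2.resize(im[40:300,120:440,::-1],None,fx=2.3,fy=2.3,interpolation=cv2.INTER_CUBIC))
for q in((.044,0),(-.044,0),(0,.044),(0,-.044)): print(((proj(m,np.r_[POT+q,.045])-[120,40])*2.3).round(0))
E
```

```text
err [0.15978787 0.32485328 0.08141838] 19.2917 [-0.50444829 -0.95537626 -1.13249655]
[471. 387.]
[276. 378.]
[378. 305.]
[367. 472.]
```

View pics/w9z.png

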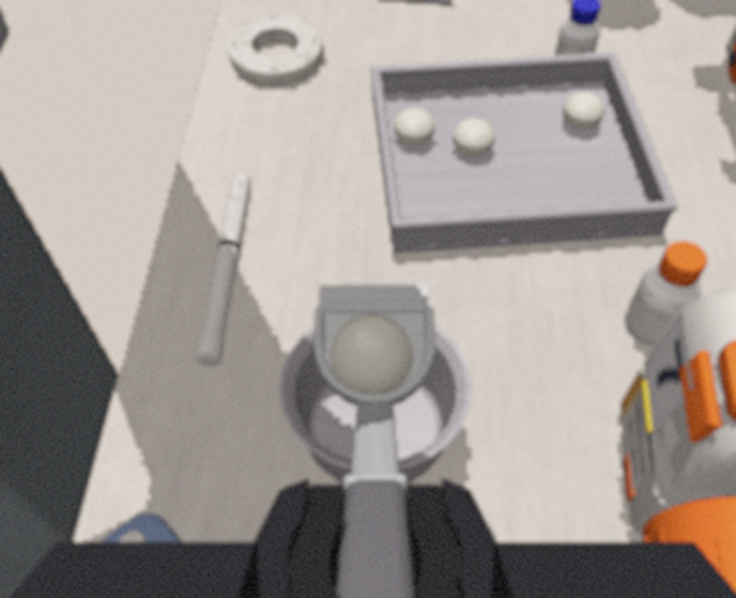

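The tablet is still seated at (372,355) and the pot rim (281–469) matches its prediction, so I'll tip it.

```bash
python3 - <<'E'
from station import manip, vision, planner, grasp
from h import *
for off,z,a,v in((-.012,.10,2,.12),(-.012,.055,-18,.12),(-.012,.045,-50,.10)):
    P,T=lip_pose(potL(off,z),93,a); manip.servo_line(P,T,v=v)
manip.wait(.5)
print('err',(manip.read_tool_pos()-P)*1000,manip.read_time(),manip.read_wrist_force(),manip.read_finger_gap()*88)
im=vision.capture('wrist')
cv2.imwrite('pics/w10z.png',im[:,:,::-1])
im=vision.capture('scene');cv2.imwrite('pics/s10.png',cv2.resize(im[150:340,220:430,::-1],None,fx=3,fy=3,interpolation=cv2.INTER_CUBIC))
E
```

```text
err [-0.02336804 -0.12280248  0.01788122] 21.6 [ 0.0388396   0.24862718 -0.86953623] 13.733467953288617
```

View pics/w10z.png

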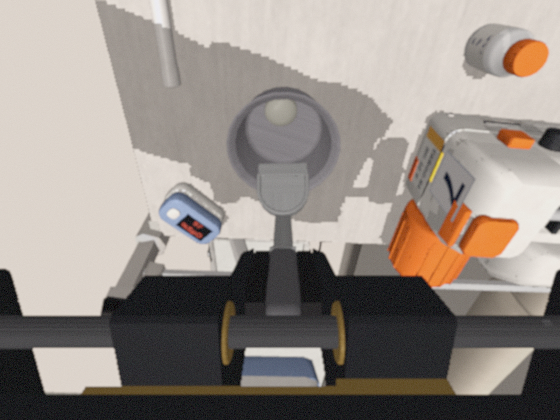

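View pics/s10.png

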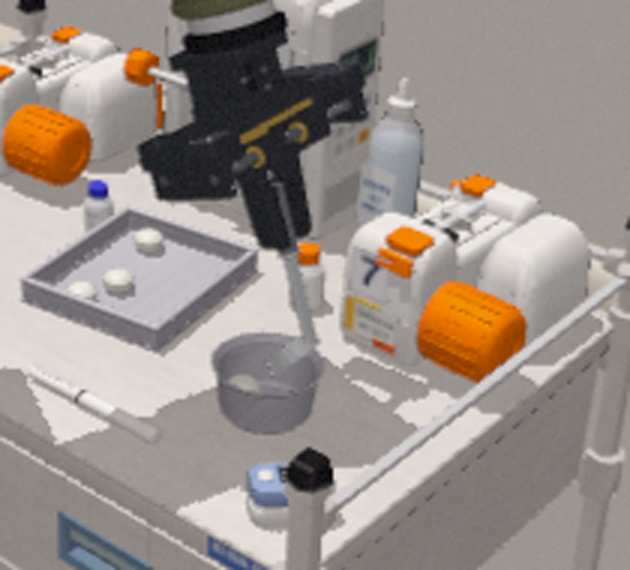

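The tablet is in the gallipot at (281,110) and the spoon is empty. Returning to the rest.

```bash
python3 - <<'E'
from station import manip, vision, planner, grasp
from h import *
P,T=lip_pose(potL(-.012,.08),93,-40); manip.servo_line(P,T,v=.12)
P,T=lip_pose(potL(-.012,.14),93,-10); manip.servo_line(P,T,v=.15)
g=np.load('grasp.npz')
T=g['R'];G=g['p']
manip.servo_line(G+[0,-.08,.10],T,v=.22)
manip.servo_line(G+[0,0,.08],T,v=.12); manip.wait(.25)
print('err',(manip.read_tool_pos()-G)*1000,manip.read_time(),manip.read_wrist_force(),manip.read_finger_gap()*88)
m=vision.camera_model('wrist');im=vision.capture('wrist')
cv2.imwrite('pics/w11z.png',cv2.resize(im[120:300,200:370,::-1],None,fx=3.3,fy=3.3,interpolation=cv2.INTER_CUBIC))
tp=np.array(manip.read_tool_pos());tr_=np.array(manip.read_tool_rot())
Rs=tr_@TS.T; ps=tp-.002*tr_[:,0]-Rs@GRIP; print(ps)
for q in([.014,.017,.0037],[.014,-.017,.0037],[-.019,0,.012],[.024,.019,.002],[.024,-.019,.002]):
    print(q,((proj(m,ps+Rs@np.array(q))-[200,120])*3.3).round(0))
E
```

```text
err [ 0.17084536 -0.42582559 80.09239896] 25.8083 [-0.53220105  0.014171   -0.50674728] 13.656140647674476
[0.475648   0.23419408 0.08606752]
[0.014, 0.017, 0.0037] [198. 181.]
[0.014, -0.017, 0.0037] [343. 181.]
[-0.019, 0, 0.012] [271. 312.]
[0.024, 0.019, 0.002] [191. 143.]
[0.024, -0.019, 0.002] [351. 143.]
```

View pics/w11z.png

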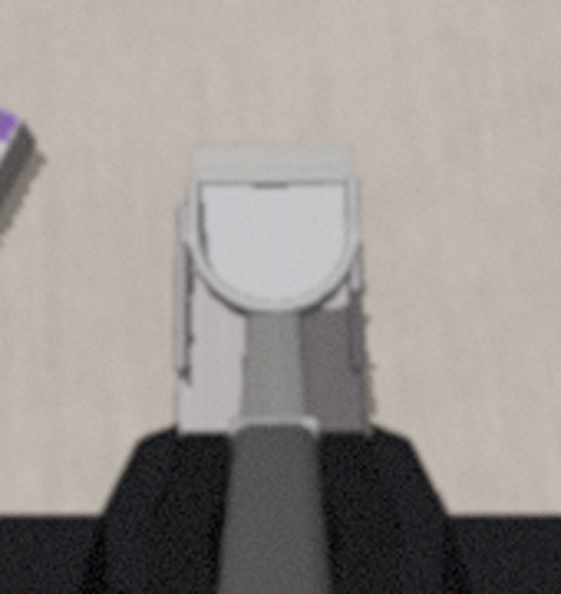

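The spoon has not slipped in the grip: the sill is at rows 181 as predicted and the rest is directly below. Lowering it to the recorded grasp pose with force checks.

```bash
python3 - <<'E'
from station import manip, vision, planner, grasp, open_jaws
from h import *
g=np.load('grasp.npz');T=g['R'];G=g['p']
ok=True
for dz,v in((.03,.10),(.012,.06),(.004,.04),(.0005,.02)):
    manip.servo_line(G+[0,0,dz],T,v=v); f=manip.read_wrist_force(); print(dz,np.round(f,2),((manip.read_tool_pos()-G)*1000).round(2))
    if np.linalg.norm(f)>12: ok=False;print('stop');break
manip.wait(.2)
print(manip.read_time(),manip.read_wrist_force(),manip.read_finger_gap()*88)
im=vision.capture('wrist')
cv2.imwrite('pics/w12z.png',cv2.resize(im[120:300,200:370,::-1],None,fx=3.3,fy=3.3,interpolation=cv2.INTER_CUBIC))
E
```

```text
0.03 [ 0.32 -1.4  -0.22] [ 2.400e-01 -1.000e-02  3.032e+01]
0.012 [-0.89  0.72 -0.29] [-0.07  0.03 11.8 ]
0.004 [-0.21 -1.35 -0.53] [-0.09  0.02  3.81]
0.0005 [-0.27  0.25 -1.56] [-0.05  0.02  0.44]
27.8333 [-0.80828086  0.56849361 -1.27275074] 13.564577213003671
```

View pics/w12z.png

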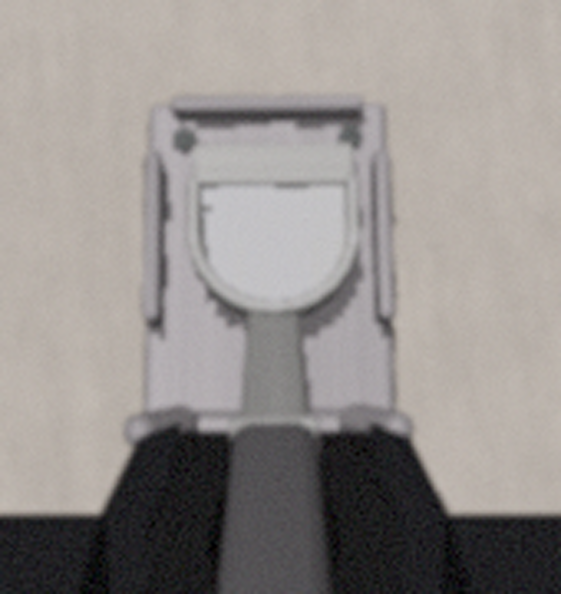

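The spoon sits between the cheeks, 0.5 mm above the seat. I'll finish lowering, release and retract along the handle.

```bash
python3 - <<'E'
from station import manip, vision, planner, grasp, open_jaws
from h import *
g=np.load('grasp.npz');T=g['R'];G=g['p']
manip.servo_line(G,T,v=.02); manip.wait(.15); print(manip.read_wrist_force(),(manip.read_tool_pos()-G)*1000)
open_jaws(); manip.wait(.1)
manip.servo_line(G-.03*T[:,0],T,v=.08)
manip.servo_line(G-.11*T[:,0],T,v=.15)
manip.wait(.2)
print(manip.read_time(),manip.read_wrist_force(),manip.read_finger_gap()*88)
m=vision.camera_model('wrist');im=vision.capture('wrist')
cv2.imwrite('pics/w13z.png',cv2.resize(im[110:235,235:335,::-1],None,fx=4.7,fy=4.7,interpolation=cv2.INTER_CUBIC))
R=spoonR(YAW0)
for q in ([-.08,0,.1124],[.014,.017,.0037],[.014,-.017,.0037],[-.019,0,.012]): print(q,((proj(m,P0+R@np.array(q))-[235,110])*4.7).round(0))
im=vision.capture('scene');cv2.imwrite('pics/s13.png',cv2.resize(im[130:330,130:430,::-1],(800,533),interpolation=cv2.INTER_CUBIC))
im=vision.capture('top');cv2.imwrite('pics/t13.png',cv2.resize(im[140:310,120:440,::-1],(800,425),interpolation=cv2.INTER_CUBIC))
E
```

```text
[-0.29131592 -0.40184276 -0.62772491] [ 0.0798218  -0.03035007  0.05944299]
30.9583 [-0.51430959  0.41321731  0.18390505] 87.85491212502713
[-0.08, 0, 0.1124] [225. 526.]
[0.014, 0.017, 0.0037] [153. 213.]
[0.014, -0.017, 0.0037] [298. 213.]
[-0.019, 0, 0.012] [225. 337.]
```

View pics/w13z.png

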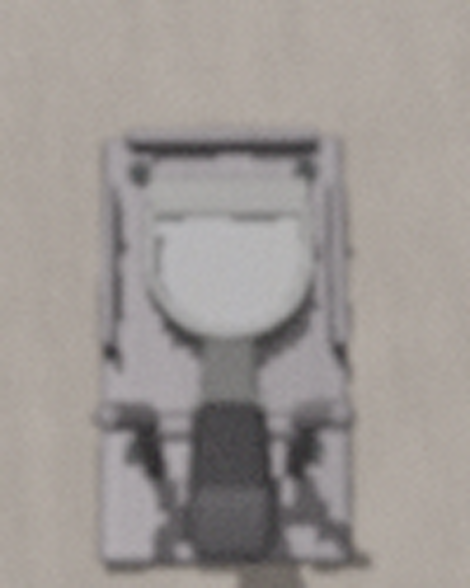

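View pics/s13.png

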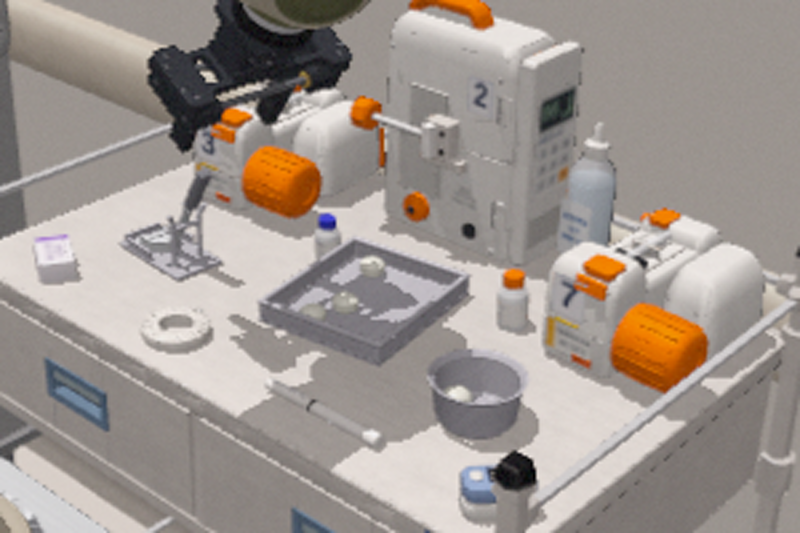

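View pics/t13.png

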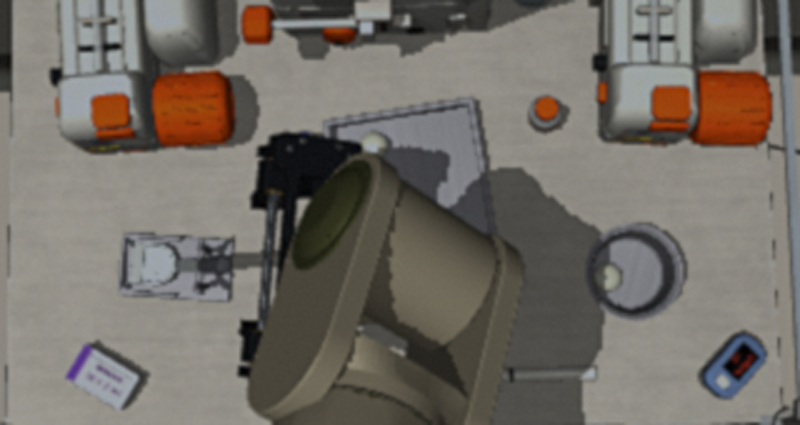

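The spoon is back in its rest as it stood, with its pixels within about 5 zoomed px (1 px) of the prediction. One tablet is in the pot at top-zoom (608,278), three are in the tray, and the bystanders and pot are unmoved. Handing in.

```bash
python3 - <<'E'
from station import manip, workorder
workorder.hand_in(); print(manip.read_time())
E
```

```text
the job is handed in; nothing more can be done
the job is handed in; nothing more can be done
```

The job is done and handed in at about 31 s of the 54 s allowed. I scooped the third tablet with the spoon against the tray's left wall, tipped it into the gallipot, and put the spoon back in its rest at the pose where I picked it up.

The last pictures show:
- **Tablets:** one tablet is in the gallipot. The other three are in the tray.
- **Spoon:** it is seated in the rest between the cheeks and wires, within about 1 px of where it stood.
- **Gallipot and other items:** I saw no movement of the gallipot or the other items. In the final top view the arm hid the tape roll, the short vial and part of the tray, so I checked those in the scene view. The gel bottle I checked only there.
- **Robot:** the gripper is open and touching nothing. Wrist force readings never went above about 2.2 N.

Nothing failed, with two small things to note. The first 18° tilt did not slide the tablet fully back, so I lifted it clear and tilted to 26°, which seated it. My tray corner readings from the top and wrist cameras also differed by up to about 8 mm. I used the wrist camera values, because its predicted spoon position matched the picture.

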